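Extend and lock the telescopic rest post

ROBOT

A 7-joint arm with a two-finger parallel gripper is mounted at the origin on a cart in front of the work surface, level with it; the furniture and walls round the work are solid. World frame = base frame: x ahead of the robot, y to its left, z up, the work surface at z = 0. Lengths are in mm, angles in rad, forces in N, time in s.
With the tool pointing down it reaches from about 400 to 875 mm from the base axis. Payload 4.4 kg.
Tool frame: the origin (TCP) lies at the very end of the fingers, on their centre line; the grasp point (between the pads) lies 19 mm behind it; z points along the fingers, y is the line along which they close (so a half turn about z gives the same grasp; the last joint's range is limited). The gripper opens to 85 mm and grips with 20 to 120 N. Pads are 22 mm wide; open, the fingers measure 114 mm over their backs; the gripper's body (76 mm by 85 mm) begins 54 mm behind the grasp point. The pads swing forward as they close: fully open they stand 13 mm farther back than shut.
Start: joints at [1.175, 0.628, 0.038, 1.517, -0.027, 0.996, -0.02], TCP at [210.534, -614.975, 211.313] pointing down, gripper open.
Joint ranges: [-3.06, 3.06], [-0.37, 2.12], [-1.25, 1.32], [0.18, 2.47], [-1.1, 4.24], [0.23, 1.98], [-2.94, 2.94]. Speed limits (rad/s): [2.57, 2.57, 3.14, 3.14, 3.14, 3.14, 3.14].

INTERFACE

Orientations are given as [roll, pitch, yaw] about the fixed x, y, z axes, in that order (R = Rz(yaw) Ry(pitch) Rx(roll)).
In Python, from cell import monitor, viewer, workorder gives the robot as it stands.
- The arm moves only by the tool arm_command, never from a script. Its argument "series" is one flat list of numbers, 5 for each row, row after row: the opening in per cent of the stroke, from 0 (shut) to 100 (fully open), then the shift along the tool's x, y, z in cm, then the turn about the tool's z in degrees. In form: [claw, x, y, z, roll, claw, x, y, z, roll, ...]. A call has exactly 5 rows; each row is the pose to reach, as a shift and turn from the pose commanded when the call began, along the tool's axes at that moment; what a row does not reach only later rows make up. A row lasts 1/12 s, in which the tool goes at most 41.7 mm and 7.16 degrees, less where a joint would pass 70% of its speed; a pose out of reach is approached as far as the arm can. A call with a gripper value outside its range is refused whole. The fingers move at their own pace and stop on an object; the grip force is fixed at half the most. Time passes only in rows, so rows that repeat a pose let the fingers close, or fill a call up. It gives the time, the measured TCP pose, the force, the opening and the grip force at its end, in the units of the state.
- monitor.read_state(): the state, without advancing time (a new reading comes with each control period).
- viewer.get_image(name): name is "scene" or "top" or "wrist"; returns (picture, depth): 384x512x3 uint8, red, green, blue; 384x512 float32, mm along the optical axis (not along the pixel's ray), 0 where there is no reading.
- viewer.camera_model(name): a dict with "mtx" (3x3 intrinsics, pixels), "R" (3x3) and "t" (3): a world point X has camera coordinates R X + t. Camera axes: x right, y down, z forward; pixel columns grow to the right and rows downward; lengths in mm; the calibration is good to about 2 mm. A picture is of the moment at which its call begins: read the wrist's pose just before it. camera_model takes no time and is no camera call; for the wrist camera it gives the pose at the moment of the call.
- workorder.finish_job(): hands the job in; it is judged then, once.
The state is a dict: "clock": time; "qpos": joint angles; "qd": joint speeds; "tau": joint torques, N m; "eef_pos": TCP position; "tool_rot": TCP orientation; "force": force on the tool from outside, world axes, zero at the start; "torque": the same for the moment, N m; "width": finger opening in mm; "gripper_force": force on a finger pad.
Only numpy, scipy, OpenCV 4.12 (cv2) and the standard library are available. Lean on these libraries where they do the work, as an engineer would, in place of code of your own. Each camera call takes 0.05 s, during which the arm holds its last target. There are 200 camera calls.

TASK

Extend the telescopic rest post to its working height: turn its black cross handle anticlockwise (seen from above) to free the inner section, draw it up until it just meets the stop in the blue collar, then turn it back clockwise all the way to lock it there, and let go. Feel for the stops and never force the little red lock pin against them, and leave the other things on the bench where they are.

Things in the scene. Friction and masses are not known exactly. Their poses are not given: they have to be found in the camera images.
- stand: Telescopic rest post fixed to the bench. Origin on its upright axis at bench level, x along the handle when locked. Grey flange 104 mm across; sleeve 37 mm across, 72 mm high; blue stop collar 50 mm across on it, its top 92 to 111 mm above the bench, its black clamp knob 41 mm out to +x. A steel inner section, 25 mm across, slides and turns in it and carries the cross handle.
- handle (a point): Middle of the black cross handle on top of the post, on its axis, 162 mm above the bench when parked. x along the bar, z up. Bar 66 mm long (x), 14 mm wide (y), 26 mm high (13 mm above and below this point), a 12 mm high horn on each end, 46 mm clear between them. Grip its middle from above across the 14 mm; below the bar is only a 32 mm neck 10 mm high, then the steel tube.
- twist (a joint): Turn of handle and inner section, rad, anticlockwise from above positive. Locked about 0 (slot ends at -0.02 at the bottom, -0.07 in the collar); starts at 0 to 0.12. The upright slot is open from 0.83 to 0.99 (walls), so 0.91 is unlocked; between the two heights it cannot turn below about 0.8. Turning friction 0.06 N m; at a slot end each further 0.1 N m puts 5 N on the pin.
- extension (a joint): Rise of the inner section, m, 0 parked. The collar is clamped at another height each time: between 0.041 and 0.060 the pin meets a hard buffer (10 to 20 N per mm); this height is reported nowhere. There the pin faces the collar's level slot, with 1.5 mm spare below, 2 mm above. Locked and let go it rests 1.5 mm lower. Moving weight 2.5 to 4.3 N; it sinks if let go unlocked.
- fitting_nipple_5: Brass pipe nipple, 22x50x25 mm, lying on the bench; leave alone
- ptfe_roll_1: Blue and white roll of sealing tape, 52 mm across, 13 mm high; leave alone
- o_ring_tin: Small round metal tin, 70 mm across, 26 mm high; leave alone
- fitting_tee_3: Light grey tee fitting, 39x56x19 mm; leave alone
- wrench_19: Combination wrench, 233 mm long, 8 mm thick, near the front edge; leave alone
- pin (a point): Middle of the red lock pin on the inner section, 7 mm thick, level, 20 mm from the axis, on the stand's -x side when locked. It runs in a slot: a short level one at the bottom (parked, locked), an upright one, and at its top a short level one in the blue collar (working height, locked). More than 35 N on the pin is forcing it.
Not all that is in view belongs to the job. Of the things like the stand, leave any that is green or pink; of the rest the larger one is meant.

How it is judged:
By the outcome, as a careful person would: the job done as asked, in the order asked, and still so for the second after the job is handed in, with the robot touching nothing.
It also fails if it takes over 58 s, if anything falls off the work surface, if the arm or the gripper's body presses on something with over 40 N, if the wrist force passes 120 N, or if a joint passes its speed limit or range.

## Working session

There is one attempt and no reset: what is moved stays moved. The work goes in short steps, Python scripts to look and compute and a tool call to move; the robot and the scene stay as the last step left them, time stands still between calls to the robot, and variables do not carry over. Pictures are saved under pics/ and viewed, at most 10 in all, crops included, and the job is handed in when it is done.

Besides the shell and the picture viewer there is one more tool, called by a JSON object that holds its "name" and its "arguments". arm_command: Moves the arm, as the interface text tells. Its arguments: {"type":"object","properties":{"series":{"type":"array","items":{"type":"number"}}},"required":["series"]}

```bash
mkdir -p pics; python3 - <<'E'
from cell import monitor, viewer
import cv2,numpy as np
s=monitor.read_state();print({k:np.round(v,3).tolist() for k,v in s.items()})
for n in("scene","top"):
    p,d=viewer.get_image(n);np.savez(f"{n}.npz",p=p,d=d,**viewer.camera_model(n));cv2.imwrite(f"pics/{n}0.png",p[:,:,::-1])
E
```

```text
{'clock': 0.0, 'qpos': [1.175, 0.629, 0.038, 1.518, -0.027, 0.996, -0.02], 'qd': [0.001, 0.001, 0.0, -0.0, 0.001, -0.001, 0.0], 'tau': [0.001, -56.342, 1.226, -19.345, 0.011, 0.011, -0.0], 'eef_pos': [210.333, -614.319, 210.394], 'tool_rot': [-3.14, 0.0, 0.33], 'force': [-0.152, -0.846, 0.031], 'torque': [0.038, -0.02, 0.003], 'gripper_force': 0.0, 'width': 85.516}
```

View pics/scene0.png

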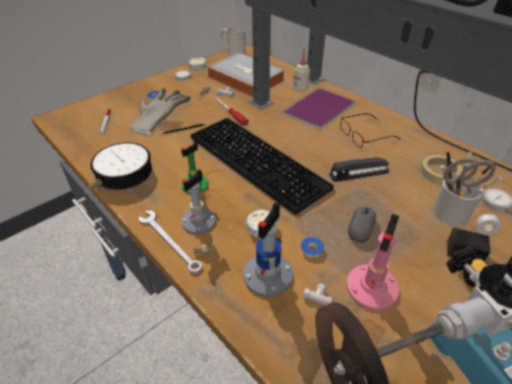

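View pics/top0.png

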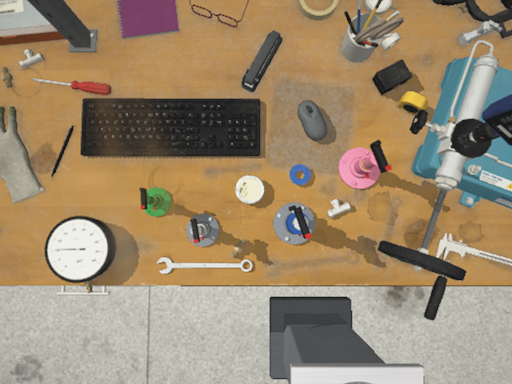

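The scene view shows four posts. The target is the larger grey one with the blue collar, at about (268,255) in scene and (300,222) in top. The others are a small grey one, a green one and a pink one.

```bash
cat > h.py <<'E'
import numpy as np,cv2
def cloud(p,d,m):
    v,u=np.indices(d.shape);K,R,t=m["mtx"],np.array(m["R"]),np.array(m["t"])
    c=np.stack([(u-K[0][2])/K[0][0]*d,(v-K[1][2])/K[1][1]*d,d],-1)
    return (c-t.ravel())@R   # R^T (c-t)
E
python3 - <<'E'
from h import *
W={}
for n in("top","scene"):
    z=np.load(n+".npz");p,d=z["p"],z["d"];X=cloud(p,d,z);W[n]=X
    (u0,u1,v0,v1)=(275,330,195,250) if n=="top" else (240,300,200,300)
    m=np.zeros(d.shape,bool);m[v0:v1,u0:u1]=1;m&=d>0
    dark=m&(p.max(-1)<75)&(X[...,2]>120)
    h=X[dark];print(n,"handle",len(h),h.mean(0).round(1),h.min(0).round(),h.max(0).round())
    c,s,vt=np.linalg.svd(h[:,:2]-h[:,:2].mean(0));print(vt[0],np.degrees(np.arctan2(vt[0][1],vt[0][0])))
    q=p.astype(int);blue=m&(q[...,2]>q[...,0]+50)&(X[...,2]>60);b=X[blue];print("blue",len(b),b.mean(0).round(1),b.min(0).round(),b.max(0).round())
    red=m&(q[...,0]>q[...,1]+60)&(q[...,0]>q[...,2]+60);r=X[red&(X[...,2]>15)];print("red",r.round(0)[::3].tolist())
    fl=m&(abs(X[...,2]-8)<8)&(X[...,2]>3)&(q.max(-1)-q.min(-1)<30);f=X[fl];print("flange",len(f),f.min(0).round(),f.max(0).round())
    pp=p[v0-10:v1+10,u0-10:u1+10];cv2.imwrite(f"pics/{n}c.png",cv2.resize(pp[:,:,::-1],None,fx=5,fy=5,interpolation=2))
a=cv2.imread("pics/topc.png");b=cv2.imread("pics/scenec.png");h=500
cv2.imwrite("pics/crops.png",np.hstack([cv2.resize(x,(int(x.shape[1]*h/x.shape[0]*.99),h)) for x in(a[:,:400],b)])[:, :800])
E
```

```text
top handle 200 [496.5 152.  175.5] [463. 138. 160.] [523. 167. 188.]
[-0.94244389 -0.33436434] -160.46611186368568
blue 156 [490.6 160.9  94.8] [470. 126.  73.] [514. 175. 174.]
red [[471.0, 142.0, 185.0], [471.0, 135.0, 181.0], [469.0, 142.0, 185.0], [469.0, 135.0, 184.0], [467.0, 146.0, 185.0], [467.0, 140.0, 185.0], [465.0, 146.0, 185.0], [465.0, 140.0, 184.0], [465.0, 133.0, 183.0], [463.0, 141.0, 182.0], [462.0, 144.0, 187.0]]
flange 724 [443.  63.   4.] [541. 196.  16.]
scene handle 311 [489.9 144.5 170.1] [459. 133. 150.] [523. 162. 185.]
[-0.93984679 -0.34159628] -160.0258418624885
blue 284 [483.6 143.5  87.3] [467. 124.  61.] [528. 173.  97.]
red [[468.0, 145.0, 185.0], [466.0, 144.0, 185.0], [469.0, 139.0, 186.0], [463.0, 143.0, 185.0], [467.0, 139.0, 186.0], [471.0, 136.0, 185.0], [464.0, 139.0, 185.0], [469.0, 136.0, 184.0], [462.0, 139.0, 184.0], [465.0, 135.0, 185.0], [464.0, 138.0, 181.0], [467.0, 134.0, 182.0], [467.0, 142.0, 42.0], [465.0, 139.0, 43.0]]
flange 1275 [441.  97.   3.] [697. 301.  16.]
```

View pics/crops.png

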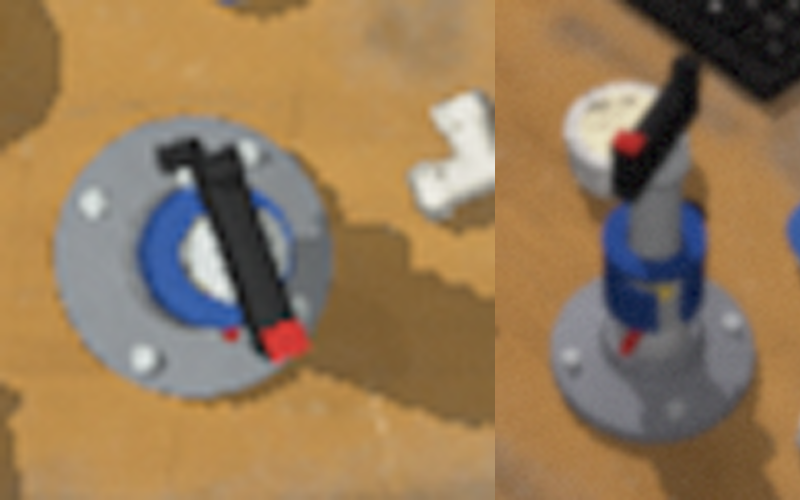

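Crop left: the cross handle bar runs from its red end (bottom right) up to the far horn, with the pin just below left of the red end. I'll fit the axis and check the heights along the transit path.

```bash
python3 - <<'E'
from h import *
from scipy.optimize import least_squares
for n in("top","scene"):
    z=np.load(n+".npz");p,d=z["p"].astype(int),z["d"];X=cloud(p,d,z);ok=d>0
    near=ok&(np.hypot(X[...,0]-493,X[...,1]-148)<60)
    Z=X[...,2];b=X[near&(Z>165)&(Z<180)&(p.max(-1)<80)];print(n,"bar",b.min(0).round(),b.max(0).round(),np.percentile(b,[5,50,95],axis=0).round(1).tolist())
    al=X[near&(Z>140)];print("all>140",al.min(0).round(1),al.max(0).round(1));
    rect=cv2.minAreaRect(al[:,:2].astype(np.float32));print(rect)
    f=near&(Z>2)&(Z<14)&(p.max(-1)-p.min(-1)<28);F=X[f];print("flange",F.min(0).round(),F.max(0).round())
    hull=cv2.convexHull(F[:,:2].astype(np.float32))[:,0];r=least_squares(lambda q:np.hypot(*(hull-q[:2]).T)-q[2],[493,148,52],loss="soft_l1").x;print("circ",r.round(1))
    if n=="top":
        for y0 in range(-320,240,40):
            row=[]
            for x0 in range(250,700,50):
                m=ok&(abs(X[...,0]-x0)<25)&(abs(X[...,1]-y0)<20);row.append(int(Z[m].max()) if m.any() else -1)
            print(y0,row)
E
```

```text
top bar [463. 138. 165.] [522. 166. 179.] [[473.2, 140.2, 172.0], [493.4, 150.2, 174.5], [513.7, 162.0, 177.5]]
all>140 [461.4 133.3 144.9] [525.6 166.6 188.1]
((493.46820068359375, 150.77745056152344), (64.94490051269531, 30.00598907470703), 4.984200954437256)
flange [443.  98.   2.] [541. 201.  14.]
circ [492.8 149.4  50.5]
-320 [-1, -1, 4, 8, 7, 5, 97, 118, 117]
-280 [-1, -1, 4, 7, 8, 4, 80, 98, 122]
-240 [-1, -1, 5, 7, 8, 5, 36, 122, 175]
-200 [-1, -1, 151, 166, 9, 4, 138, 148, 332]
-160 [-1, 122, 133, 204, 5, 130, 141, 149, 364]
-120 [-1, 123, 120, 211, 210, 129, 4, 6, 4]
-80 [-1, -1, 5, 210, 209, 5, 4, 10, 10]
-40 [-1, -1, 4, 197, 196, 5, 5, 186, 174]
0 [-1, -1, 4, 5, 5, 10, 21, 186, 185]
40 [-1, -1, 4, 4, 4, 19, 21, 14, 19]
80 [-1, -1, 4, 4, 4, 20, 15, 4, 5]
120 [-1, -1, 4, 5, 187, 176, 18, 17, 16]
160 [-1, -1, 4, 3, 188, 185, 181, 17, 16]
200 [-1, -1, 4, 4, 13, 16, 13, 3, 7]
scene bar [461. 133. 165.] [521. 161. 180.] [[462.0, 133.9, 166.5], [492.0, 145.2, 173.9], [516.8, 157.0, 178.1]]
all>140 [459.4 132.6 140.6] [523.  163.6 186.4]
((492.8838806152344, 144.40640258789062), (66.77195739746094, 22.057735443115234), 19.554107666015625)
flange [441.  97.   2.] [543. 199.  14.]
circ [491.7 147.8  51.1]
```

{"name": "arm_command", "arguments": {"series": [100,0,0,-4,0,100,0,0,-8,0,100,2,-2,-10,0,100,5,-4.5,-10,0,100,8,-7,-10,0]}}

```text
clock: 0.52
eef_pos: [263.4, -523.0, 312.5]
tool_rot: [3.139, -0.0, 0.327]
force: [0.8, 0.3, -0.8]
width: 85.3
gripper_force: 0.0
```

{"name": "arm_command", "arguments": {"series": [100,3.1,-2.6,0,0,100,6.2,-5.2,0,0,100,9.3,-7.8,0,0,100,12.4,-10.4,0,0,100,15.5,-13,0,0]}}

```text
clock: 0.93
eef_pos: [368.5, -347.7, 311.1]
tool_rot: [-3.141, 0.0, 0.33]
force: [0.8, -0.3, -0.2]
width: 85.2
gripper_force: 0.0
```

{"name": "arm_command", "arguments": {"series": [100,2.2,-3.4,0,0,100,4.4,-6.8,0,0,100,6.6,-10.2,0,0,100,8.8,-13.6,0,0,100,11,-17,0,0]}}

```text
clock: 1.35
eef_pos: [416.9, -151.2, 311.2]
tool_rot: [-3.142, 0.0, 0.33]
force: [0.5, -0.7, 0.4]
width: 85.5
gripper_force: 0.0
```

{"name": "arm_command", "arguments": {"series": [100,2.2,-3.4,0,0,100,4.4,-6.8,0,0,100,6.6,-10.2,0,0,100,8.8,-13.6,0,0,100,11,-17,0,0]}}

```text
clock: 1.77
eef_pos: [465.9, 45.1, 311.3]
tool_rot: [3.141, 0.0, 0.33]
force: [2.0, 0.5, -0.9]
width: 85.5
gripper_force: 0.0
```

{"name": "arm_command", "arguments": {"series": [100,2,-3,0,0,100,4,-6,1,0,100,6,-9.1,2,0,100,6,-9.1,3,0,100,6,-9.1,4,0]}}

```text
clock: 2.18
eef_pos: [493.0, 151.2, 270.2]
tool_rot: [-3.141, 0.001, 0.335]
force: [0.2, -1.3, -0.4]
width: 85.0
gripper_force: 0.0
```

```bash
python3 - <<'E'
from cell import monitor, viewer
import cv2,numpy as np
s=monitor.read_state();m=viewer.camera_model("wrist");p,d=viewer.get_image("wrist")
print({k:np.round(v,3).tolist() for k,v in s.items() if k in("qpos","eef_pos","tool_rot","force","torque")})
np.savez("w1.npz",p=p,d=d,**m);cv2.imwrite("pics/w1.png",p[:,:,::-1])
from h import *
X=cloud(p,d,m);near=(d>0)&(np.hypot(X[...,0]-493,X[...,1]-148)<60);Z=X[...,2]
al=X[near&(Z>155)&(Z<195)];print(len(al),cv2.minAreaRect(al[:,:2].astype(np.float32)),al.max(0),al.min(0))
E
```

```text
{'qpos': [-0.152, 0.378, -0.278, 1.803, 0.121, 0.977, -1.716], 'eef_pos': [493.013, 151.246, 270.245], 'tool_rot': [-3.141, 0.001, 0.335], 'force': [0.154, -1.256, -0.431], 'torque': [-0.05, 0.038, -0.031]}
1180 ((493.4388732910156, 150.93289184570312), (66.39757537841797, 13.725302696228027), 19.50296401977539) [525.97710926 167.36783602 185.63602687] [460.62672023 134.6302068  155.16511381]
```

View pics/w1.png

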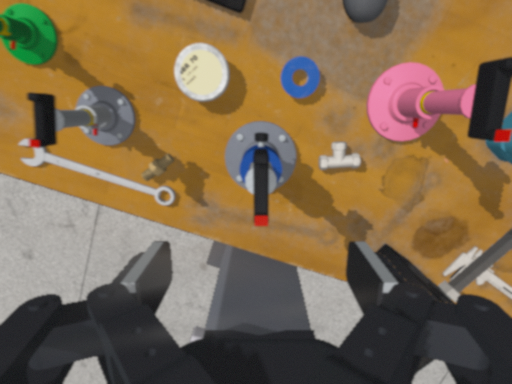

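The bar is centred under the tool at about (262,185) px, aligned within 0.5°. Descending.

{"name": "arm_command", "arguments": {"series": [100,0,0,3,0,100,0,0,6,0,100,0,0,9,0,60,0,0,10.7,0,50,0,0,11.7,0]}}

```text
clock: 2.65
eef_pos: [491.9, 146.1, 152.2]
tool_rot: [3.141, 0.004, 0.327]
force: [1.0, 0.7, 0.2]
width: 63.9
gripper_force: 0.0
```

{"name": "arm_command", "arguments": {"series": [0,0,0,0,0,0,0,0,0,0,0,0,0,0,0,0,0,0,0,0,0,0,0,0,0]}}

```text
clock: 3.07
eef_pos: [494.2, 148.9, 155.5]
tool_rot: [3.141, -0.002, 0.33]
force: [-0.2, 0.9, -0.8]
width: 1.1
gripper_force: 0.0
```

```bash
cat > s.py <<'E'
from cell import monitor
import numpy as np
s=monitor.read_state();print({k:np.round(s[k],3).tolist() for k in("clock","eef_pos","tool_rot","force","torque","width","gripper_force")})
E
python3 s.py
```

```text
{'clock': 3.067, 'eef_pos': [494.233, 148.948, 155.501], 'tool_rot': [3.141, -0.002, 0.33], 'force': [-0.151, 0.924, -0.8], 'torque': [0.006, 0.022, 0.013], 'width': 1.055, 'gripper_force': 0.0}
```

The fingers shut on nothing, so I'll look.

```bash
python3 s.py; python3 - <<'E'
from cell import monitor, viewer
import cv2,numpy as np
o=[]
for n in("scene","wrist"):
    p,d=viewer.get_image(n);m=viewer.camera_model(n);np.savez(n+"2.npz",p=p,d=d,**m);o.append(p)
a=cv2.resize(o[0][130:330,180:380],(400,400),interpolation=2);b=cv2.resize(o[1],(400,300))
b=np.vstack([b,np.zeros((100,400,3),np.uint8)])
cv2.imwrite("pics/c2.png",np.hstack([a,b])[:,:,::-1])
E
python3 s.py
```

```text
{'clock': 3.067, 'eef_pos': [494.233, 148.948, 155.501], 'tool_rot': [3.141, -0.002, 0.33], 'force': [-0.151, 0.924, -0.8], 'torque': [0.006, 0.022, 0.013], 'width': 1.055, 'gripper_force': 0.0}
{'clock': 3.167, 'eef_pos': [493.948, 148.935, 155.13], 'tool_rot': [3.141, -0.002, 0.33], 'force': [-0.334, 0.601, 1.152], 'torque': [-0.012, 0.015, 0.027], 'width': 0.465, 'gripper_force': 0.0}
```

View pics/c2.png

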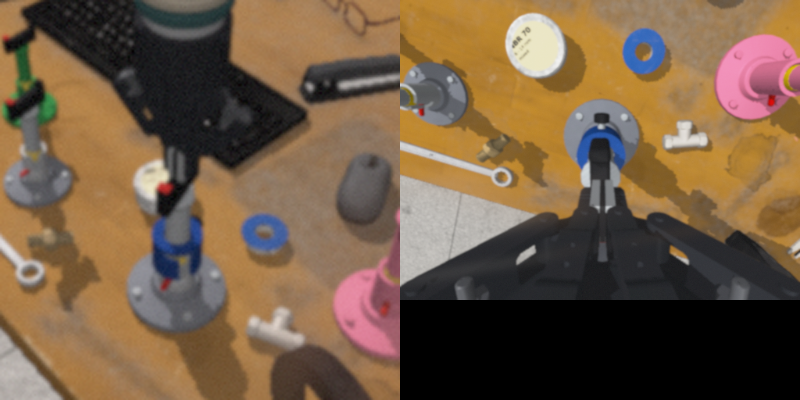

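```bash
python3 - <<'E'
from h import *
for n in("scene2","wrist2"):
    z=np.load(n+".npz");p,d=z["p"].astype(int),z["d"];X=cloud(p,d,z);Z=X[...,2]
    a=np.radians(19.3);dx,dy=X[...,0]-493.3,X[...,1]-150;u=dx*np.cos(a)+dy*np.sin(a);v=-dx*np.sin(a)+dy*np.cos(a)
    m=(d>0)&(abs(u)<45)&(abs(v)<30)&(Z>140)&(Z<260)
    print(n,"u bins: count, zmin,zmax, vmin,vmax, grey")
    for k in range(-45,45,6):
        s=m&(u>=k)&(u<k+6)
        for zz in range(140,240,12):
            q=s&(Z>=zz)&(Z<zz+12)
            if q.sum()>2: print(k,zz,q.sum(),Z[q].min().round(),Z[q].max().round(),v[q].min().round(),v[q].max().round(),p[q].mean(0).round().tolist())
p=np.load("wrist2.npz")["p"];cv2.imwrite("pics/w2c.png",cv2.resize(p[130:300,180:330],None,fx=4,fy=3.5,interpolation=2)[:,:,::-1])
E
```

```text
scene2 u bins: count, zmin,zmax, vmin,vmax, grey
-39 152 18 152.0 163.0 -6.0 4.0 [37.0, 34.0, 37.0]
-39 164 13 166.0 175.0 -6.0 4.0 [42.0, 41.0, 41.0]
-39 176 15 177.0 185.0 -6.0 4.0 [65.0, 42.0, 39.0]
-33 140 3 150.0 152.0 -7.0 5.0 [67.0, 67.0, 75.0]
-33 152 19 152.0 164.0 -8.0 4.0 [35.0, 34.0, 34.0]
-33 164 21 164.0 176.0 -8.0 4.0 [23.0, 23.0, 23.0]
-33 176 29 177.0 185.0 -8.0 5.0 [126.0, 45.0, 42.0]
-27 152 6 154.0 164.0 -8.0 -7.0 [42.0, 42.0, 43.0]
-27 164 8 164.0 174.0 -8.0 -6.0 [15.0, 13.0, 13.0]
-27 176 11 182.0 186.0 -6.0 6.0 [180.0, 80.0, 71.0]
-21 152 8 153.0 164.0 -8.0 -7.0 [41.0, 41.0, 42.0]
-21 164 10 167.0 175.0 -8.0 -3.0 [27.0, 17.0, 16.0]
-21 236 49 239.0 248.0 -19.0 15.0 [26.0, 26.0, 29.0]
-15 140 18 140.0 150.0 -13.0 -6.0 [106.0, 106.0, 107.0]
-15 152 5 152.0 162.0 -8.0 -7.0 [44.0, 44.0, 44.0]
-15 164 23 166.0 176.0 -8.0 5.0 [50.0, 37.0, 36.0]
-15 176 27 178.0 188.0 -9.0 5.0 [85.0, 84.0, 81.0]
-15 188 37 189.0 200.0 -9.0 5.0 [80.0, 80.0, 80.0]
-15 200 33 201.0 211.0 -9.0 5.0 [79.0, 79.0, 80.0]
-15 212 65 212.0 224.0 -30.0 27.0 [47.0, 44.0, 43.0]
-15 224 119 224.0 23
[... 3045 characters left out ...]
 236.0 248.0 -30.0 30.0 [43.0, 43.0, 46.0]
15 164 291 170.0 176.0 -6.0 8.0 [52.0, 52.0, 54.0]
15 224 3 226.0 228.0 26.0 27.0 [77.0, 67.0, 59.0]
15 236 1521 237.0 248.0 -18.0 15.0 [43.0, 43.0, 46.0]
21 164 18 171.0 175.0 -6.0 8.0 [56.0, 57.0, 59.0]
21 176 132 178.0 184.0 -6.0 7.0 [44.0, 44.0, 46.0]
27 140 5 150.0 152.0 -6.0 6.0 [33.0, 60.0, 111.0]
27 152 37 153.0 164.0 -6.0 8.0 [31.0, 43.0, 69.0]
27 164 68 164.0 176.0 -6.0 8.0 [32.0, 36.0, 48.0]
27 176 387 176.0 185.0 -6.0 7.0 [42.0, 43.0, 46.0]
33 140 12 150.0 152.0 -3.0 4.0 [35.0, 62.0, 113.0]
33 152 84 152.0 164.0 -4.0 5.0 [30.0, 34.0, 43.0]
33 164 73 165.0 176.0 -4.0 5.0 [30.0, 30.0, 32.0]
33 176 64 176.0 182.0 -4.0 5.0 [31.0, 32.0, 34.0]
```

View pics/w2c.png

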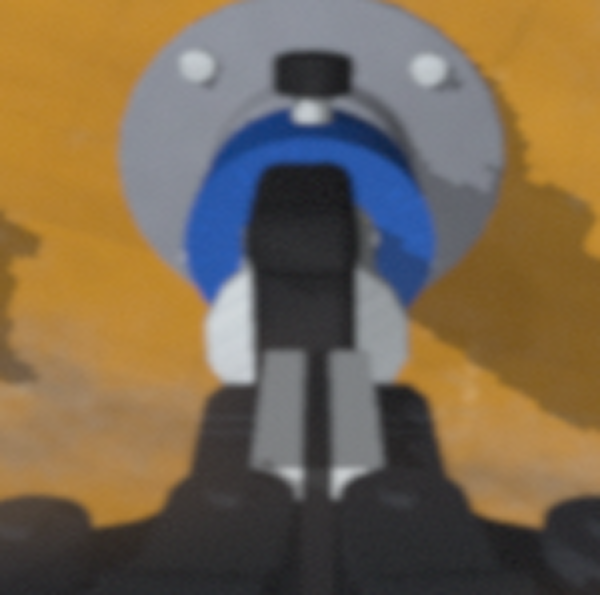

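```bash
python3 - <<'E'
from h import *
for f,zt in(("w1",270.2),("wrist2",155.3)):
    z=np.load(f+".npz");p,d=z["p"],z["d"];X=cloud(p,d,z);Z=X[...,2]
    c=-np.array(z["R"]).T@np.array(z["t"]).ravel();print(f,"cam",c.round(1))
    near=(d>0)&(d<d[200:].max())&(np.hypot(X[...,0]-493,X[...,1]-150)<75)&(Z>zt-10)&(Z<zt+90)
    z_=np.sort(Z[near])-zt;print(len(z_),z_[:5].round(1),np.histogram(z_,bins=range(-10,90,8))[0])
E
```

```text
w1 cam [560.7 174.9 432.3]
16495 [32.  32.1 32.5 32.5 32.5] [   0    0    0    0    0  316  868 1090 1288 1139 1112 5349]
wrist2 cam [561.3 172.3 317.3]
17581 [-10.   -9.9  -9.6  -9.5  -9.2] [ 648   84   86  687  780  412  493  429  742 2031 4932 3497]
```

The finger ends really sit about 21 mm above the reported TCP (both views), so they closed just above the bar. I'll open, go lower, and regrip.

{"name": "arm_command", "arguments": {"series": [60,0,0,-1,0,60,0,0,-1,0,60,0,0,-1,0,60,0,0,-1,0,60,0,0,-1,0]}}

```text
clock: 3.58
eef_pos: [493.4, 148.8, 164.3]
tool_rot: [3.142, 0.0, 0.33]
force: [-0.0, -0.3, 0.1]
width: 50.9
gripper_force: 0.0
```

{"name": "arm_command", "arguments": {"series": [60,0,0,1,0,60,0,0,2,0,60,0,0,3,0,60,0,0,3,0,60,0,0,3,0]}}

```text
clock: 4.0
eef_pos: [492.5, 148.5, 133.1]
tool_rot: [-3.142, 0.003, 0.33]
force: [0.2, -0.5, -0.2]
width: 51.2
gripper_force: 0.0
```

```bash
python3 s.py; python3 - <<'E'
from cell import viewer
from h import *
p,d=viewer.get_image("scene");X=cloud(p,d,viewer.camera_model("scene"));Z=X[...,2]
a=np.radians(19.3);dx,dy=X[...,0]-493.3,X[...,1]-150;u=dx*np.cos(a)+dy*np.sin(a);v=-dx*np.sin(a)+dy*np.cos(a)
m=(d>0)&(abs(u)<18)&(Z>140)&(Z<200)&(abs(v)>12)&(abs(v)<50)
for k in range(-50,50,8):
    q=m&(v>=k)&(v<k+8)
    if q.any(): print(k,q.sum(),Z[q].min().round(1))
E
```

```text
{'clock': 4.0, 'eef_pos': [492.543, 148.536, 133.052], 'tool_rot': [-3.142, 0.003, 0.33], 'force': [0.157, -0.515, -0.25], 'torque': [-0.063, -0.007, -0.016], 'width': 51.25, 'gripper_force': 0.0}
-50 3 196.5
-42 76 157.6
-34 58 158.1
-18 23 140.4
22 145 155.8
30 30 163.8
38 2 198.4
```

{"name": "arm_command", "arguments": {"series": [0,0,0,0,0,0,0,0,0,0,0,0,0,0,0,0,0,0,0,0,0,0,0,0,0]}}

```text
clock: 4.47
eef_pos: [493.7, 149.6, 134.8]
tool_rot: [-3.141, -0.001, 0.33]
force: [-1.3, 1.5, 2.4]
width: 12.5
gripper_force: 61.4
```

```bash
python3 s.py
```

```text
{'clock': 4.467, 'eef_pos': [493.658, 149.551, 134.776], 'tool_rot': [-3.141, -0.001, 0.33], 'force': [-1.263, 1.474, 2.41], 'torque': [0.366, 0.238, 0.08], 'width': 12.534, 'gripper_force': 61.408}
```

```bash
python3 - <<'E'
from h import *
for n in("top","w1","wrist2"):
    z=np.load(n+".npz");p,d=z["p"].astype(int),z["d"];X=cloud(p,d,z);r=np.hypot(X[...,0]-493.3,X[...,1]-150)
    m=(d>0)&(r>30)&(r<52)&(X[...,2]>60)&(X[...,2]<125)&(p.max(-1)<80)&(X[...,0]>505);k=X[m]
    print(n,len(k),k.mean(0).round(1),np.median(k,0).round(1),k.min(0).round(),k.max(0).round())
    c=np.median(k,0);print(np.degrees(np.arctan2(c[1]-150,c[0]-493.3)))
E
```

```text
top 21 [526.5 161.6  78.3] [526.1 162.5  77.6] [521. 153.  76.] [531. 167.  82.]
20.943141302206186
w1 100 [528.5 161.   77.3] [528.5 161.1  77.4] [523. 153.  71.] [534. 169.  81.]
17.510692250665283
wrist2 228 [528.4 161.5  76.9] [528.5 161.6  77.5] [522. 153.  70.] [534. 169.  81.]
18.240579784693082
```

{"name": "arm_command", "arguments": {"series": [0,0,0,0,-5,0,0,0,0,-10,0,0,0,0,-15,0,0,0,0,-20,0,0,0,0,-25]}}

```text
clock: 4.88
eef_pos: [493.7, 149.6, 134.8]
tool_rot: [-3.141, -0.001, 0.77]
force: [-1.0, 1.0, 1.9]
width: 12.8
gripper_force: 61.3
```

```bash
python3 s.py
```

```text
{'clock': 4.883, 'eef_pos': [493.693, 149.596, 134.761], 'tool_rot': [-3.141, -0.001, 0.77], 'force': [-0.975, 1.01, 1.896], 'torque': [0.499, 0.176, -0.128], 'width': 12.814, 'gripper_force': 61.3}
```

{"name": "arm_command", "arguments": {"series": [0,0,0,0,-5,0,0,0,0,-10,0,0,0,0,-15,0,0,0,0,-20,0,0,0,0,-23]}}

```text
clock: 5.3
eef_pos: [493.7, 149.7, 134.8]
tool_rot: [3.141, -0.002, 1.171]
force: [-1.2, 2.8, 2.3]
width: 12.8
gripper_force: 61.4
```

```bash
python3 s.py
```

```text
{'clock': 5.3, 'eef_pos': [493.745, 149.682, 134.782], 'tool_rot': [3.141, -0.002, 1.171], 'force': [-1.159, 2.839, 2.262], 'torque': [0.505, 0.166, -0.088], 'width': 12.764, 'gripper_force': 61.407}
```

{"name": "arm_command", "arguments": {"series": [0,0,0,0,-1,0,0,0,0,-2,0,0,0,-0.2,-2,0,0,0,-0.5,-2,0,0,0,-1,-2]}}

```text
clock: 5.72
eef_pos: [493.4, 149.2, 144.1]
tool_rot: [-3.141, -0.0, 1.202]
force: [1.1, 2.9, -4.1]
width: 12.5
gripper_force: 60.5
```

```bash
python3 s.py
```

```text
{'clock': 5.717, 'eef_pos': [493.375, 149.186, 144.062], 'tool_rot': [-3.141, -0.0, 1.202], 'force': [1.095, 2.888, -4.057], 'torque': [1.059, -0.233, -0.035], 'width': 12.518, 'gripper_force': 60.495}
```

{"name": "arm_command", "arguments": {"series": [0,0,0,-0.6,0,0,0,0,-1.2,0,0,0,0,-1.8,0,0,0,0,-2.3,0,0,0,0,-2.6,0]}}

```text
clock: 6.13
eef_pos: [493.5, 149.0, 171.2]
tool_rot: [3.141, -0.001, 1.202]
force: [0.4, 3.6, -4.3]
width: 12.5
gripper_force: 60.6
```

{"name": "arm_command", "arguments": {"series": [0,0,0,-0.05,0,0,0,0,-0.1,0,0,0,0,-0.15,0,0,0,0,-0.2,0,0,0,0,-0.25,0]}}

```text
clock: 6.55
eef_pos: [493.5, 148.9, 172.7]
tool_rot: [-3.141, -0.0, 1.203]
force: [0.7, 4.7, -3.1]
width: 12.8
gripper_force: 60.6
```

```bash
python3 s.py
```

```text
{'clock': 6.55, 'eef_pos': [493.476, 148.917, 172.696], 'tool_rot': [-3.141, -0.0, 1.203], 'force': [0.67, 4.687, -3.143], 'torque': [1.293, -0.245, -0.027], 'width': 12.761, 'gripper_force': 60.582}
```

{"name": "arm_command", "arguments": {"series": [0,0,0,-0.05,0,0,0,0,-0.1,0,0,0,0,-0.15,0,0,0,0,-0.2,0,0,0,0,-0.25,0]}}

```text
clock: 6.97
eef_pos: [493.4, 148.9, 175.4]
tool_rot: [-3.142, -0.0, 1.202]
force: [0.7, 4.1, -4.1]
width: 12.6
gripper_force: 60.6
```

{"name": "arm_command", "arguments": {"series": [0,0,0,-0.03,0,0,0,0,-0.06,0,0,0,0,-0.09,0,0,0,0,-0.12,0,0,0,0,-0.12,0]}}

```text
clock: 7.38
eef_pos: [493.4, 148.9, 176.6]
tool_rot: [3.142, -0.0, 1.202]
force: [0.2, 4.5, -1.8]
width: 12.7
gripper_force: 60.6
```

{"name": "arm_command", "arguments": {"series": [0,0,0,-0.03,0,0,0,0,-0.06,0,0,0,0,-0.09,0,0,0,0,-0.12,0,0,0,0,-0.12,0]}}

```text
clock: 7.8
eef_pos: [493.4, 148.8, 177.7]
tool_rot: [-3.142, -0.0, 1.202]
force: [0.8, 3.5, -4.6]
width: 12.9
gripper_force: 60.4
```

{"name": "arm_command", "arguments": {"series": [0,0,0,-0.03,0,0,0,0,-0.06,0,0,0,0,-0.09,0,0,0,0,-0.12,0,0,0,0,-0.12,0]}}

```text
clock: 8.22
eef_pos: [492.9, 148.3, 178.2]
tool_rot: [-3.14, 0.001, 1.203]
force: [0.9, 4.6, -13.8]
width: 12.3
gripper_force: 59.1
```

Force rose by 10 N at about 43.4 mm extension, so that's the stop. I'll ease off 0.8 mm and turn back.

{"name": "arm_command", "arguments": {"series": [0,0,0,0.04,0,0,0,0,0.08,0,0,0,0,0.08,2,0,0,0,0.08,4,0,0,0,0.08,7]}}

```text
clock: 8.63
eef_pos: [493.0, 148.5, 178.1]
tool_rot: [-3.141, 0.001, 1.079]
force: [0.8, 4.4, -10.3]
width: 12.6
gripper_force: 59.7
```

```bash
python3 s.py
```

```text
{'clock': 8.633, 'eef_pos': [493.047, 148.499, 178.055], 'tool_rot': [-3.141, 0.001, 1.079], 'force': [0.814, 4.367, -10.285], 'torque': [1.133, -0.114, 0.163], 'width': 12.595, 'gripper_force': 59.655}
```

{"name": "arm_command", "arguments": {"series": [0,0,0,0.03,1,0,0,0,0.06,3,0,0,0,0.06,6,0,0,0,0.06,9,0,0,0,0.06,12]}}

```text
clock: 9.05
eef_pos: [493.2, 148.8, 178.0]
tool_rot: [3.142, 0.0, 0.869]
force: [-0.3, 3.5, -4.6]
width: 12.7
gripper_force: 60.5
```

```bash
python3 s.py
```

```text
{'clock': 9.05, 'eef_pos': [493.166, 148.786, 177.992], 'tool_rot': [3.142, 0.0, 0.869], 'force': [-0.251, 3.544, -4.608], 'torque': [1.082, 0.207, 0.082], 'width': 12.727, 'gripper_force': 60.454}
```

{"name": "arm_command", "arguments": {"series": [0,0,0,0,6,0,0,0,0,12,0,0,0,0,18,0,0,0,0,24,0,0,0,0,28]}}

```text
clock: 9.47
eef_pos: [493.0, 149.0, 178.3]
tool_rot: [3.142, 0.0, 0.378]
force: [-0.7, 4.0, -3.6]
width: 12.4
gripper_force: 60.5
```

```bash
python3 s.py
```

```text
{'clock': 9.467, 'eef_pos': [493.047, 149.033, 178.269], 'tool_rot': [3.142, 0.0, 0.378], 'force': [-0.665, 4.044, -3.57], 'torque': [1.067, 0.305, 0.072], 'width': 12.408, 'gripper_force': 60.536}
```

{"name": "arm_command", "arguments": {"series": [0,0,0,0,1,0,0,0,0,2,0,0,0,0,3,0,0,0,0,4,0,0,0,0,5]}}

```text
clock: 9.88
eef_pos: [493.3, 148.9, 177.7]
tool_rot: [-3.141, 0.0, 0.294]
force: [-1.6, 3.7, -1.8]
width: 12.7
gripper_force: 60.8
```

```bash
python3 s.py
```

```text
{'clock': 9.883, 'eef_pos': [493.283, 148.92, 177.687], 'tool_rot': [-3.141, 0.0, 0.294], 'force': [-1.604, 3.736, -1.849], 'torque': [1.207, 0.52, 0.064], 'width': 12.739, 'gripper_force': 60.84}
```

{"name": "arm_command", "arguments": {"series": [0,0,0,0,0.5,0,0,0,0,1,0,0,0,0,1.5,0,0,0,0,2,0,0,0,0,2,0]}}

```text
invalid input at $.series: expected a multiple of 5 numbers
```

```bash
python3 s.py
```

```text
{'clock': 9.883, 'eef_pos': [493.283, 148.92, 177.687], 'tool_rot': [-3.141, 0.0, 0.294], 'force': [-1.604, 3.736, -1.849], 'torque': [1.207, 0.52, 0.064], 'width': 12.739, 'gripper_force': 60.84}
```

{"name": "arm_command", "arguments": {"series": [0,0,0,0,0.5,0,0,0,0,1,0,0,0,0,1.5,0,0,0,0,2,0,0,0,0,2]}}

```text
clock: 10.3
eef_pos: [493.4, 148.9, 177.5]
tool_rot: [-3.141, 0.0, 0.26]
force: [-2.1, 4.2, -2.1]
width: 12.3
gripper_force: 60.9
```

```bash
python3 s.py
```

```text
{'clock': 10.3, 'eef_pos': [493.351, 148.896, 177.507], 'tool_rot': [-3.141, 0.0, 0.26], 'force': [-2.053, 4.237, -2.078], 'torque': [1.298, 0.605, 0.036], 'width': 12.337, 'gripper_force': 60.857}
```

{"name": "arm_command", "arguments": {"series": [0,0,0,0,0.5,0,0,0,0,1,0,0,0,0,1.5,0,0,0,0,2,0,0,0,0,2]}}

```text
clock: 10.72
eef_pos: [493.4, 148.8, 177.5]
tool_rot: [3.141, 0.0, 0.225]
force: [-1.8, 4.2, -2.5]
width: 12.8
gripper_force: 60.9
```

```bash
python3 s.py
```

```text
{'clock': 10.717, 'eef_pos': [493.367, 148.788, 177.49], 'tool_rot': [3.141, 0.0, 0.225], 'force': [-1.794, 4.171, -2.492], 'torque': [1.269, 0.629, 0.07], 'width': 12.765, 'gripper_force': 60.865}
```

{"name": "arm_command", "arguments": {"series": [0,0,0,0,0.5,0,0,0,0,1,0,0,0,0,1.5,0,0,0,0,2,0,0,0,0,2]}}

```text
clock: 11.13
eef_pos: [493.3, 148.6, 177.5]
tool_rot: [3.141, 0.0, 0.19]
force: [-2.1, 3.0, -1.5]
width: 12.4
gripper_force: 61.0
```

```bash
python3 s.py
```

```text
{'clock': 11.133, 'eef_pos': [493.314, 148.566, 177.472], 'tool_rot': [3.141, 0.0, 0.19], 'force': [-2.146, 3.049, -1.474], 'torque': [1.107, 0.646, 0.313], 'width': 12.428, 'gripper_force': 61.014}
```

Torque jumped to 0.31 N m, so it is fully locked. I'll let it settle down about 1 mm and release.

{"name": "arm_command", "arguments": {"series": [0,0,0,0.04,0,0,0,0,0.08,0,0,0,0,0.1,0,60,0,0,0.1,0,60,0,0,0.1,0]}}

```text
clock: 11.55
eef_pos: [494.4, 147.3, 176.6]
tool_rot: [3.14, -0.001, 0.188]
force: [-0.2, -0.4, 1.0]
width: 35.7
gripper_force: 0.0
```

{"name": "arm_command", "arguments": {"series": [60,0,0,0,0,60,0,0,0,0,60,0,0,-1,0,60,0,0,-3,0,60,0,0,-6,0]}}

```text
clock: 11.97
eef_pos: [492.0, 147.9, 235.9]
tool_rot: [3.141, 0.005, 0.19]
force: [0.5, -0.2, 0.0]
width: 51.1
gripper_force: 0.0
```

{"name": "arm_command", "arguments": {"series": [60,0,0,-3,0,60,0,0,-6,0,60,0,0,-8,0,60,0,0,-8,0,60,0,0,-8,0]}}

```text
clock: 12.38
eef_pos: [494.2, 148.8, 318.2]
tool_rot: [-3.142, -0.003, 0.19]
force: [0.6, 0.4, -0.5]
width: 51.3
gripper_force: 0.0
```

```bash
python3 s.py; python3 - <<'E'
from cell import monitor, viewer
from h import *
o=[]
for n in("scene","wrist"):
    m=viewer.camera_model(n);p,d=viewer.get_image(n);X=cloud(p,d,m);o.append(p)
    near=(d>0)&(np.hypot(X[...,0]-493,X[...,1]-149)<45);Z=X[...,2];al=X[near&(Z>198)&(Z<236)]
    print(n,cv2.minAreaRect(al[:,:2].astype(np.float32)),al.max(0),np.percentile(al[:,2],98))
a=cv2.resize(o[0][130:330,180:380],(400,400),interpolation=2);b=np.vstack([cv2.resize(o[1],(400,300)),np.zeros((100,400,3),np.uint8)])
cv2.imwrite("pics/end.png",np.hstack([a,b])[:,:,::-1])
E
```

```text
{'clock': 12.383, 'eef_pos': [494.163, 148.798, 318.165], 'tool_rot': [-3.142, -0.003, 0.19], 'force': [0.579, 0.426, -0.452], 'torque': [0.009, 0.006, 0.008], 'width': 51.305, 'gripper_force': 0.0}
scene ((492.0163879394531, 148.195068359375), (66.76548767089844, 14.0491943359375), 13.277986526489258) [525.58641112 160.85983201 226.89706668] 226.166596131227
wrist ((493.7048034667969, 150.8369140625), (65.91767883300781, 13.950870513916016), 13.689119338989258) [526.57703265 164.5592171  226.63239146] 225.69938186060313
```

View pics/end.png

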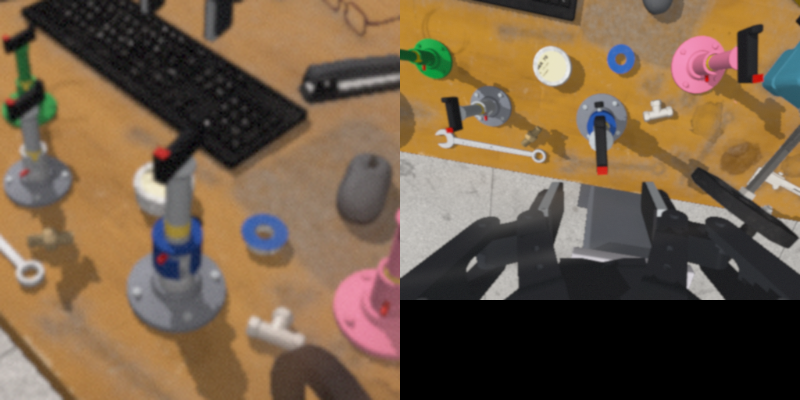

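The end view shows the pin in the collar's level slot at (163,258). The handle is up about 41 mm at twist ≈ −0.07, the gripper is clear and nothing else has moved.

```bash
python3 -c "
from cell import workorder;print(workorder.finish_job())"
```

```text
the job is handed in; nothing more can be done
None
```

The rest post is up about 41 mm, locked in the collar with the handle turned fully clockwise, and released; I handed the job in at about 12.5 s of the 58 s, with no verdict returned.

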